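# Dual-key start of a tube mixer

### The job

Start the tube mixer using fingertips only: first push the white tube carriage by its front face until it is fully home against the black stop at its rear, without touching the tubes standing in it. Then press the two blue keys on the console fully down together, one fingertip on each, hold both down for three seconds, and let go so that both spring back up. Do not press the red stop button, do not grasp or lift anything, and leave the pot, cup, beaker and foam rack where they stand.

Things in the scene. Friction and masses are not known exactly. Their poses are not given: they have to be found in the camera images.
- mixer: White tube mixer, fixed to the bench, 260 (x) x 180 (y) x 70 mm high; origin at the centre of its underside. Its flat top is the deck. Its own +x points roughly away from the robot: the carriage is pushed home along it. A black stop wall (20 x 150 mm, 50 mm above the deck) stands near its far end, and two low rails (12 mm above the deck) run along its sides 79 mm either side of the middle.
- carriage (a joint): How far the carriage is out of its home position, m: 0 is fully home against the black stop, up to 0.09 is out towards the mixer's -x end. It has about 2.5 N of friction and stays where it is left. At the start it is 0.035 to 0.08 out.
- carriage_face (a point): Centre of the carriage's flat front face (the face to push; it looks to the mixer's -x and bears a small blue label), 25 mm above the deck; axes parallel to the mixer's. The carriage is a white foam-like block 110 (x) x 140 (y) x 50 mm high that slides on the deck; the face is 140 mm wide and 50 mm high. It moves with the carriage.
- tubes: Ten small amber tubes with blue caps standing in the far half of the carriage, to be left untouched: two rows, the nearest 62 mm behind the front face, standing 22 mm above the carriage's top. Origin at the centre of the carriage's underside, 55 mm behind the front face.
- console: White control box, fixed to the bench, 180 (x) x 160 (y) x 80 mm high; origin at the centre of its underside. The two blue keys stand on its top on its own y axis, 30 mm either side of the middle, the red stop button 62 mm from the middle towards its -x. It may stand left or right of the mixer.
- key_left (a joint): How far the blue key on the console's +y side is pressed, m: 0 up, 0.007 fully down. It springs back; it takes 1.5 N to start and 5 N fully down.
- key_right (a joint): The same for the blue key on the console's -y side.
- key_left_top (a point): Centre of the top of the blue key on the console's +y side: a round key 26 mm across, in a black collar 42 mm across and 12 mm high. Unpressed, its top is 19 mm above the console's top and 7 mm above the collar (fully down it is level with the collar). Pressed straight down. Axes parallel to the console's; it moves with the key. The two keys' centres are 60 mm apart.
- key_right_top (a point): The same for the blue key on the console's -y side.
- stop (a joint): How far the red stop button is pressed, m: 0 up, 0.005 fully down. Not to be pressed. It is 20 mm across, its top 17 mm above the console's top.
- pot: Small sample pot with a yellow lid, 38 mm across, 40 mm high, standing loose on the console behind the keys (towards its +x); origin at the centre of its underside. Leave alone.
- foam_rack: White foam block 80 x 120 x 45 mm with capped tubes up to 104 mm high, loose, on the robot's right, beyond the cup; origin at the centre of its underside. Leave alone.
- beaker: Clear plastic jug 100 mm across, 120 mm high, loose, on the robot's left; origin at the centre of its underside. Leave alone.
- cup: Specimen cup with an orange lid, 60 mm across, 70 mm high, loose, on the robot's right; origin at the centre of its underside. Leave alone.
There are look-alikes about, which are no part of the job. Leave any green or purple look-alike of the console alone.

How it is judged (in metres and radians):
On the way, in this order (a step that is already met when the one before it is completed fails the run):
1. the carriage is fully home against the stop, both keys up (value of joint carriage below 0.004 m and value of joint each of key_left, key_right below 0.002 m), for 0.2 s.
2. both blue keys are held down together without a break for the three seconds (2.5 s is enough) (value of joint each of key_left, key_right above 0.005 m and value of joint carriage below 0.004 m), for 2.5 s.
At the end, for the whole second after the job is handed in: The carriage is within 4 mm of home, both blue keys and the red stop are up (within 1 mm), and the pot, cup, beaker and foam rack stand upright, at rest, within 20 mm of where they began (value of joint carriage below 0.004 m and value of joint each of key_left, key_right, stop below 0.001 m and distance of each of pot, foam_rack, beaker, cup from where it was at the start of the episode below 0.02 m and linear speed of each of pot, foam_rack, beaker, cup below 0.02 m/s and angle between each of pot, foam_rack, beaker, cup's own z axis and vertical below 0.15 rad); the robot touches nothing.
It fails at once if one blue key goes down (past 4.5 mm) while the other is still up (under 1 mm) ((value of joint key_left above 0.0045 m and value of joint key_right below 0.001 m) or (value of joint key_right above 0.0045 m and value of joint key_left below 0.001 m)).
It fails at once if a blue key is pressed (past 3 mm) while the carriage is still out (over 8 mm) (value of joint carriage above 0.008 m and value of joint any of key_left, key_right above 0.003 m).
It fails at once if the red stop is pressed (past 2 mm) (value of joint stop above 0.002 m).
It fails at once if the tubes are touched (over 2 N) (contact force between any of the fingers, the arm and tubes above 2 N).
It fails at once if the pot, cup, beaker or foam rack is lifted, carried or knocked away (over 20 mm) (distance of any of pot, foam_rack, beaker, cup from where it was at the start of the episode above 0.02 m).
It also fails if it takes over 64 s, if anything falls off the work surface, if the arm or the gripper's body presses on something with over 40 N, if the wrist force passes 120 N, or if a joint passes its speed limit or range.

### The arm

A 7-joint arm with a two-finger parallel gripper is mounted at the origin on the work surface. World frame = base frame: x ahead of the robot, y to its left, z up, the work surface at z = 0. Lengths are in mm, angles in rad, forces in N, time in s.
With the tool pointing down it reaches from about 425 to 825 mm from the base axis. Payload 3.6 kg.
Tool frame: the origin (TCP) lies between the finger pads; the fingertips stand 17 mm ahead of it and the grasp point (between the pads) lies 2 mm behind it; z points along the fingers, x is the direction in which the jaws open and shut, and the axes are right-handed (so a half turn about z gives the same grasp; the last joint's range is limited). The gripper opens to 85 mm and grips with 20 to 120 N. Pads are 22 mm wide; open, the fingers measure 114 mm over their backs; the gripper's body (76 mm by 85 mm) begins 54 mm behind the grasp point. The pads swing forward as they close: fully open they stand 13 mm farther back than shut.
Start: joints at [1.27, 0.615, -0.013, 1.423, 0.008, 1.103, -0.04], TCP at [176.393, -625.579, 248.297] pointing down, gripper open.
Joint ranges: [-3.12, 3.12], [-0.3, 2.06], [-1.34, 1.32], [0.26, 2.42], [-1.36, 4.5], [0.01, 1.98], [-2.84, 2.84]. Speed limits (rad/s): [2.79, 2.79, 3.14, 3.14, 3.14, 3.14, 3.14].

### API

Orientations are given as a unit quaternion [x, y, z, w].
In Python, from cell import robot, claw, imaging gives the robot as it stands. Calls block until the motion is done:
- robot.move_to(position, orientation): joint-space move of the TCP to a pose.
- robot.movel(position, rotation=None, max_speed=150): straight line of the TCP; rotation=None keeps the orientation; max_speed is the mean speed in mm/s.
- robot.movej(angles): joint-space move.
- claw.gripper_to(opening, strength=None): opening from 0.0 (shut) to 1.0 (fully open); strength is the grip in N (None keeps the last); returns when the fingers have stopped.
- robot.sleep(seconds).
- robot.ik(position, orientation): joint angles nearest the present ones, or None.
- robot.state(): the state.
- imaging.camera(name): name is "side" or "top"; returns a dict with "pixels" (480x640x3 uint8, red, green, blue), "K" (3x3 intrinsics, pixels), "R" (3x3) and "t" (3): a world point X has camera coordinates R X + t. Camera axes: x right, y down, z forward; pixel columns grow to the right and rows downward; lengths in mm; the calibration is good to about 2 mm. A picture is of the moment at which its call begins. There is no depth.
A pose or a line that the arm cannot do raises robot.IKError and nothing moves.
- robot.job_done(): hands the job in, once; it reports no verdict.
The state is a dict: "t": time; "joint_positions": joint angles; "joint_vel": joint speeds; "joint_torque": joint torques, N m; "tcp_pos": TCP position; "eef_rot": TCP orientation; "wrist_force": force on the tool from outside, world axes, zero at the start; "torque": the same for the moment, N m; "grip_width": opening from 0.0 (shut) to 1.0 (fully open).
Only numpy, scipy, OpenCV 4.12 (cv2) and the standard library are available. Lean on these libraries where they do the work, as an engineer would, in place of code of your own. Each camera call takes 0.05 s, during which the arm holds its last target. There are 200 camera calls.

## Working session

There is one attempt and no reset: what is moved stays moved. The work goes in short steps, each a Python script; the robot and the scene stay as the last script left them, time stands still between calls to the robot, and variables do not carry over. Pictures are saved under pics/ and viewed, about 8 in all and at most 12, crops included, and the job is handed in when it is done.

```bash
mkdir -p pics; ls
python3 - <<'E'
from cell import robot, claw, imaging
import cv2,numpy as np
for n in("top","side"):
    c=imaging.camera(n); cv2.imwrite(f"pics/{n}0.png",c["pixels"][:,:,::-1]); np.savez(f"{n}0.npz",**c)
    print(n,c["K"].tolist(),(-c["R"].T@c["t"]).round(1),c["R"].round(3).tolist())
s=robot.state(); print(s["t"],s["tcp_pos"],s["eef_rot"],s["wrist_force"])
E
```

```text
pics
top [[498.9116913935121, 0.0, 312.5333784509625], [0.0, 498.9116913935121, 240.19287803474967], [0.0, 0.0, 1.0]] [ 469.6  -14.6 1422. ] [[0.007, -1.0, -0.008], [-0.994, -0.006, -0.106], [0.106, 0.009, -0.994]]
side [[460.568184898261, 0.0, 320.8112035060554], [0.0, 460.568184898261, 237.83788778217837], [0.0, 0.0, 1.0]] [509.2 689.3 951.5] [[-0.992, -0.124, 0.005], [-0.1, 0.772, -0.628], [0.074, -0.624, -0.778]]
0.1 [ 176.23295901 -624.96343969  247.24049146] [ 7.97330989e-01 -6.03541134e-01 -9.43478909e-04 -7.08824243e-04] [ 0.60167453  0.60608738 -0.2610508 ]
```

View pics/top0.png

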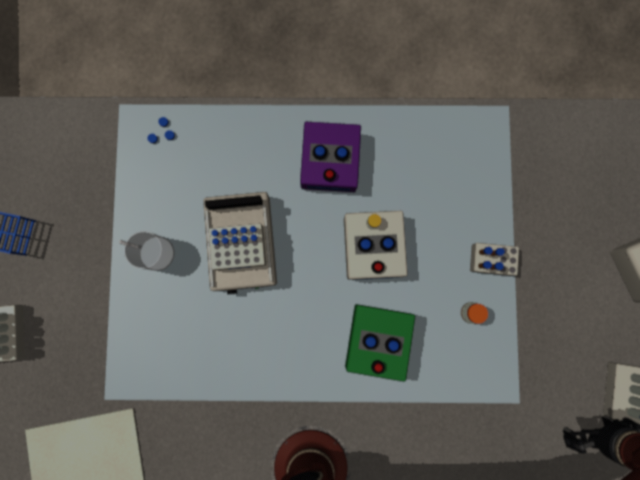

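View pics/side0.png

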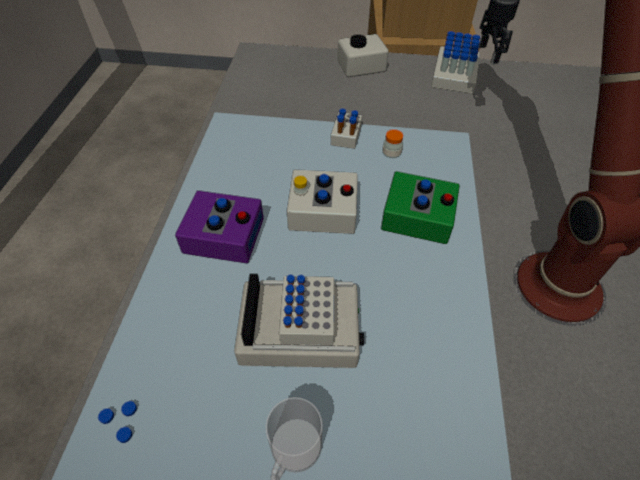

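The top view shows the mixer around (239,243) with its front face at row ~267. The white console's keys are at (366,245) and (389,243), the stop button at (378,267) and the pot at (375,220). Green and purple look-alikes stand nearby. Next I measure by colour and take an enlarged crop.

```bash
cat > h.py <<'E'
import numpy as np,cv2
def ray(c,u,v):
    R,t=c["R"],c["t"]; d=R.T@np.linalg.inv(c["K"])@np.array([u,v,1.]); return -R.T@t,d
def onz(c,u,v,z):
    o,d=ray(c,u,v); return (o+d*(z-o[2])/d[2])
def blobs(c,lo,hi,box,amin=8):
    x0,y0,x1,y1=box; h=cv2.cvtColor(c["pixels"][y0:y1,x0:x1],cv2.COLOR_RGB2HSV)
    n,_,s,ce=cv2.connectedComponentsWithStats(cv2.inRange(h,lo,hi))
    return [(ce[i]+[x0,y0],int(s[i,4])) for i in range(1,n) if s[i,4]>=amin]
E
python3 - <<'E'
from h import *
T=dict(np.load("top0.npz"));S=dict(np.load("side0.npz"))
B=((100,120,50),(130,255,255))
for c,n,box in((T,"top",(340,205,410,285)),(S,"side",(285,165,360,235))):
    for p,a in blobs(c,*B,box): print(n,"key",p.round(1),a,onz(c,*p,99).round(1))
    for p,a in blobs(c,(0,150,80),(8,255,255),box): print(n,"red",p.round(1),a,onz(c,*p,97).round(1))
for c,n,box in((T,"top",(200,220,275,300)),(S,"side",(280,270,310,330))):
    for p,a in blobs(c,*B,box,4): print(n,"cap",p.round(1),a,onz(c,*p,142).round(1))
a=cv2.resize(T["pixels"][180:305,190:420],None,fx=3.4,fy=3.4,interpolation=cv2.INTER_CUBIC)
cv2.imwrite("pics/crop.png",a[:,:,::-1])
E
```

```text
top key [387.7 242.5] 83 [ 606. -203.   99.]
top key [365.3 243.6] 82 [ 602.9 -143.4   99. ]
top red [377.8 266.6] 35 [ 542.  -176.3   97. ]
side key [323.6 178.3] 70 [ 607.6 -196.6   99. ]
side key [322.4 194.3] 83 [ 603.7 -137.7   99. ]
side red [346.6 187.2] 33 [ 544.2 -173.4   97. ]
top cap [252.7 229. ] 24 [634.8 151.9 142. ]
top cap [233.6 231. ] 25 [629.2 201.4 142. ]
top cap [243.2 229.9] 23 [632.3 176.5 142. ]
top cap [214.6 232.8] 23 [624.4 250.5 142. ]
top cap [224.  231.8] 23 [627.1 226.2 142. ]
top cap [253.5 237.5] 26 [612.7 149.5 142. ]
top cap [234.3 239.4] 27 [607.5 199.1 142. ]
top cap [243.9 238.4] 27 [610.2 174.2 142. ]
top cap [215.3 241.1] 24 [602.7 248.  142. ]
top cap [224.6 240.3] 29 [605.1 224.1 142. ]
side cap [290.2 278.4] 51 [636.2 157.6 142. ]
side cap [300.7 278.6] 53 [614.2 155.3 142. ]
side cap [289.6 288.3] 53 [633.3 182.2 142. ]
side cap [299.9 288.5] 53 [612.1 180.  142. ]
side cap [288.8 298.5] 53 [630.9 206.7 142. ]
side cap [299.6 299. ] 59 [608.9 204.9 142. ]
side cap [287.9 309.2] 55 [628.6 231.5 142. ]
side cap [298.7 309.4] 57 [606.9 229.2 142. ]
side cap [287.3 320.2] 59 [625.6 256.1 142. ]
side cap [298.2 320.4] 61 [604.1 253.8 142. ]
```

View pics/crop.png

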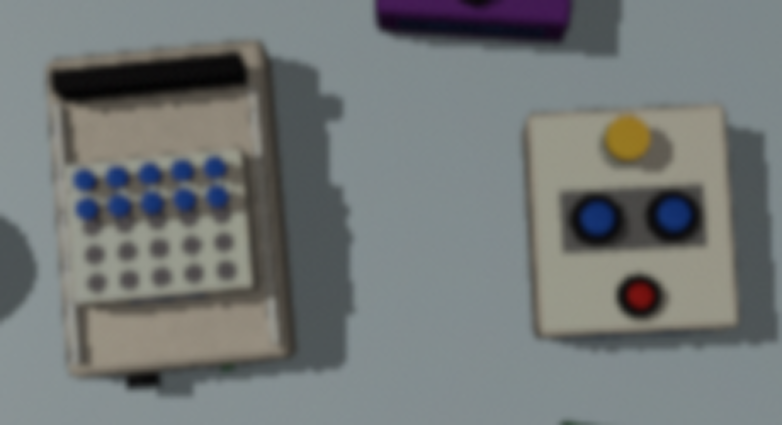

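Rays from both views agree to about 5 mm, so I average them. The mixer yaw is about 0.105 with the front face near (546,196). The keys are at (603,-140) and (607,-200), giving a console yaw of about 0.06. Now I push, watching the force.

```bash
cat >> h.py <<'E'
from scipy.spatial.transform import Rotation as Ro
from cell import robot, claw, imaging
def quat(a,flip=False):  # tool down, jaws along the y axis of a body with yaw a
    s=-1 if flip else 1
    x=s*np.array([-np.sin(a),np.cos(a),0]);z=np.array([0,0,-1.])
    return Ro.from_matrix(np.c_[x,np.cross(z,x),z]).as_quat()
def st():
    s=robot.state(); return s["t"],np.round(s["tcp_pos"],1),np.round(s["wrist_force"],1),round(s["grip_width"],3)
E
python3 - <<'E'
from h import *
T=dict(np.load("top0.npz"))
print("face top edge",onz(T,238,267,120).round(1),"wall front edge",onz(T,234,208.5,70).round(1))
a=.105; u=np.array([np.cos(a),np.sin(a),0]); f=np.array([546.5,196,0])
best=None
for fl in(0,1):
    q=robot.ik(f-45*u+[0,0,250],quat(a,fl)); print(fl,None if q is None else np.round(q,2))
    if q is not None and (best is None or abs(q[6])<best[0]): best=(abs(q[6]),fl)
fl=best[1]; Q=quat(a,fl)
claw.gripper_to(0.0)
robot.move_to(f-45*u+[0,0,250],Q); print(st())
robot.movel(f-45*u+[0,0,108],None,120); print(st())
c=imaging.camera("side"); cv2.imwrite("pics/pre.png",cv2.resize(c["pixels"][230:400,200:400],None,fx=3.5,fy=3.5)[:,:,::-1])
E
```

```text
face top edge [537.4 191.3 120. ] wall front edge [700.6 213.9  70. ]
0 [ 0.33  0.78 -1.34  1.73  0.79  1.29  0.49]
1 [-0.07  0.48 -0.5   1.74  0.27  0.99 -2.14]
(3.95, array([502.2, 190.4, 249.7]), array([-0.6,  0. ,  0.1]), -0.0)
(5.2833, array([502.1, 191.7, 108.8]), array([-0.2, -0.8, -0. ]), -0.001)
```

View pics/pre.png

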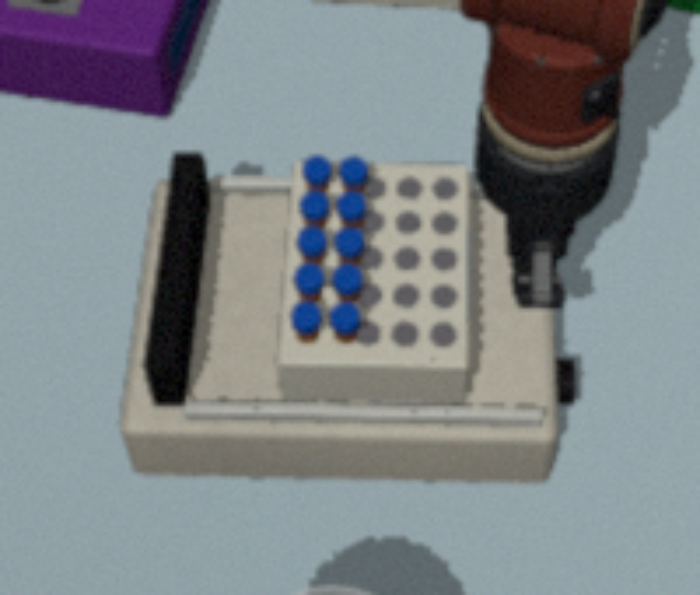

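The tips (540,280 in the crop) sit in front of the face at about its centre, clear of everything. Now I push in steps until the force rises at the stop.

Run:
```python
from h import *
a=.105; u=np.array([np.cos(a),np.sin(a),0]); p0=np.array([546.5,196,108])-45*u
robot.movel(p0+25*u,None,80)
d=25
while d<135:
    d+=4; robot.movel(p0+d*u,None,50)
    s=robot.state(); F=-np.dot(s["wrist_force"],u); print(d,round(F,1),round(float(np.dot(s["tcp_pos"]-p0,u)),1),end=" | ")
    if F>10: break
print(st())
robot.sleep(.3); print(st())
c=imaging.camera("side"); cv2.imwrite("pics/home.png",cv2.resize(c["pixels"][230:400,200:400],None,fx=3.5,fy=3.5)[:,:,::-1])
```

```text
29 0.1 28.7 | 33 1.8 32.9 | 37 0.5 37.5 | 41 1.1 41.6 | 45 0.4 45.6 | 49 1.1 49.6 | 53 1.1 53.6 | 57 0.7 57.6 | 61 0.9 61.6 | 65 1.1 65.6 | 69 0.8 69.6 | 73 0.5 73.6 | 77 1.3 77.6 | 81 0.5 81.6 | 85 8.3 82.4 | 89 15.5 82.4 | (9.8, array([583.7, 199.8, 108. ]), array([-14.9,  -6.4,   8.8]), -0.002)
(10.1, array([583.7, 199.8, 108. ]), array([-14.5,  -6. ,   8.7]), 0.003)
```

View pics/home.png

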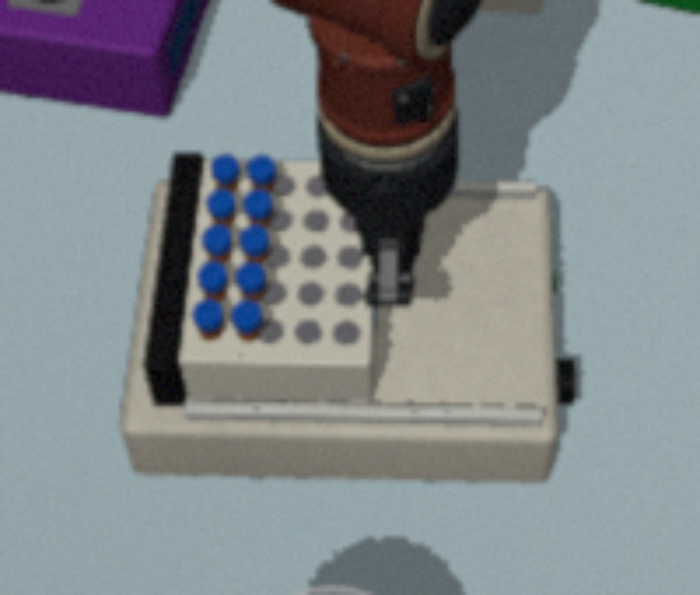

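The carriage is against the black stop with no gap, and the force rose sharply at 82 mm. I back off, lift, and hover over the keys with the jaws set to about 46 mm between pads.

Run:
```python
from h import *
a=.105; u=np.array([np.cos(a),np.sin(a),0]); p0=np.array([546.5,196,108])-45*u
robot.movel(p0+50*u,None,120); robot.movel(p0+50*u+[0,0,130],None,200)
m=np.array([605,-170,0.]); b=.06
best=None
for fl in(0,1):
    q=robot.ik(m+[0,0,240],quat(b,fl)); print(fl,None if q is None else np.round(q,2))
    if q is not None:
        k=np.abs(q-np.array(robot.state()["joint_positions"])).max()
        if best is None or k<best[0]: best=(k,fl)
robot.move_to(m+[0,0,240],quat(b,best[1])); claw.gripper_to(0.54)
robot.movel(m+[0,0,140],None,150); robot.sleep(.3); print(st())
for n,(x0,y0,x1,y1) in dict(side=(270,130,390,240),top=(320,190,440,290)).items():
    c=imaging.camera(n); np.savez(f"{n}1.npz",**c); cv2.imwrite(f"pics/{n}1.png",cv2.resize(c["pixels"][y0:y1,x0:x1],None,fx=5,fy=5,interpolation=cv2.INTER_CUBIC)[:,:,::-1])
```

```text
0 [ 0.84  0.88 -1.24  1.48  0.83  1.38  1.18]
1 [ 0.02  0.61  0.37  1.51 -0.24  1.07 -1.06]
(14.425, array([ 605.3, -170. ,  140.8]), array([-0. , -0.4,  0.4]), 0.546)
```

View pics/side1.png

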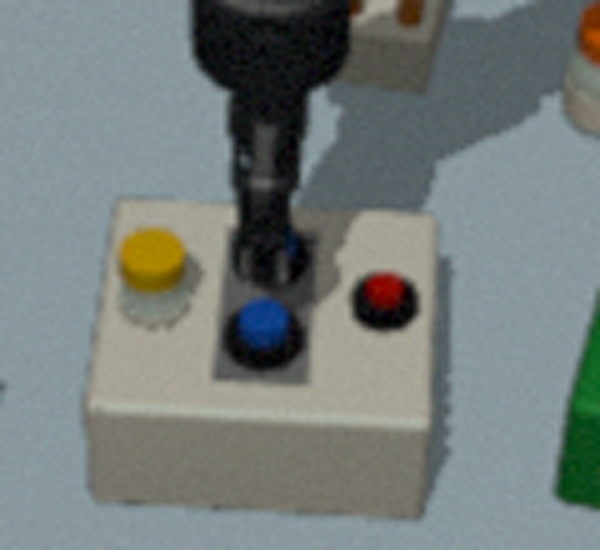

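View pics/top1.png

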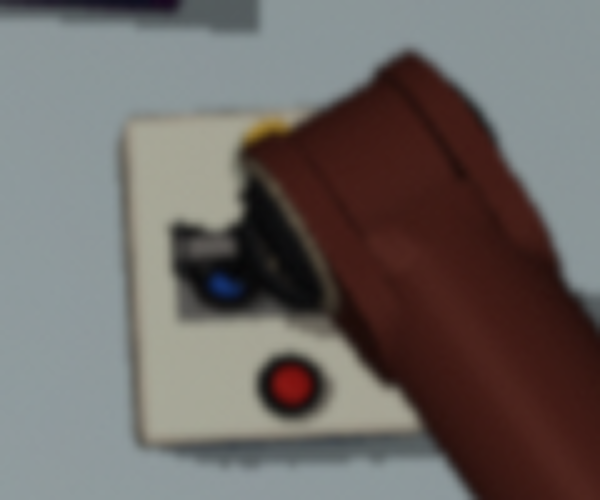

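The side view shows the near fingertip around (255,275) in the crop, above its key at (265,325). I check this numerically against where the key sits.

Run:
```python
from h import *
T=dict(np.load("top1.npz"));S=dict(np.load("side1.npz"))
for z in(123,128):
  print("side near tip bottom L,mid,R",z,*[onz(S,270+x/5,130+y/5,z).round(0)[:2] for x,y in((240,278),(263,283),(288,280))])
  print("top near finger outer, inner",z,*[onz(T,320+x/5,190+y/5,z).round(0)[:2] for x,y in((172,235),(175,270),(237,250))])
s=S["pixels"][170:200,305:340]
cv2.imwrite("pics/side1b.png",cv2.resize(np.clip(s.astype(float)*2.2,0,255).astype(np.uint8),None,fx=18,fy=18,interpolation=cv2.INTER_CUBIC)[:,:,::-1])
```

```text
side near tip bottom L,mid,R 123 [ 616. -143.] [ 604. -141.] [ 591. -145.]
top near finger outer, inner 123 [ 618. -113.] [ 599. -114.] [ 610. -147.]
side near tip bottom L,mid,R 128 [ 615. -138.] [ 603. -136.] [ 591. -140.]
top near finger outer, inner 128 [ 617. -112.] [ 599. -114.] [ 609. -146.]
```

View pics/side1b.png

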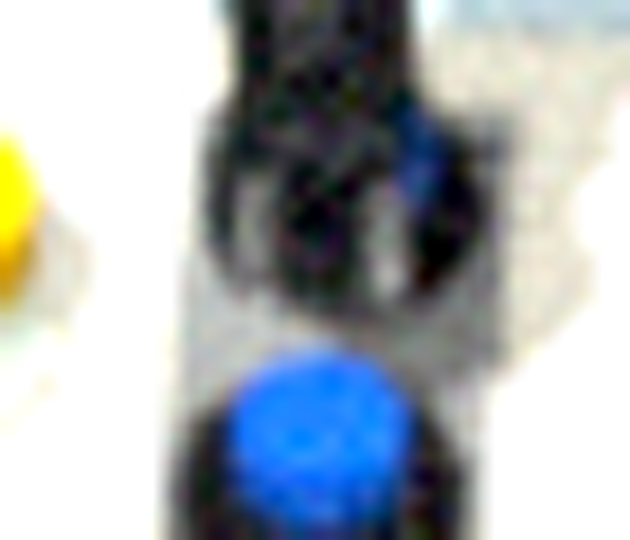

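The near finger's x (~604) and y (~-140) match the left key. I descend in 1 mm steps, using the wrist force and moment to confirm that both keys are contacted.

Run:
```python
from h import *
m=np.array([605,-170,0.]); z=121
robot.movel(m+[0,0,z],None,100); print(st())
while z>104:
    z-=1; robot.movel(m+[0,0,z],None,20)
    s=robot.state(); print(z,round(s["tcp_pos"][2],1),np.round(s["wrist_force"],1),np.round(s["torque"],2))
    if s["wrist_force"][2]>6: break
print(s["t"])
```

```text
(14.8667, array([ 604.4, -170.1,  119.7]), array([-1.3,  0. ,  0.5]), 0.536)
120 120.1 [-0.3  1.1  0.1] [-0.02  0.   -0.01]
119 119.0 [ 0.6 -0.9 -0.6] [ 0.01 -0.04 -0.  ]
118 118.0 [0.7 0.4 0.3] [ 0.07  0.03 -0.03]
117 117.5 [-1.  -0.4  2. ] [-0.04  0.17  0.07]
116 116.3 [-1.  -1.1  4.5] [-0.16  0.29  0.03]
115 115.2 [-0.5  0.   5.4] [-0.11  0.34  0.03]
114 114.4 [-1.4  0.3  6.2] [-0.13  0.4  -0.01]
16.6167
```

Contact came at about 116.6. The force (~3 N preload, then ~0.9 N/mm) matches two keys, since one would give half that. Before going past 4.5 mm I average the sensor and take one look.

Run:
```python
from h import *
F=[];M=[]
for _ in range(20):
    robot.sleep(.02); s=robot.state(); F.append(s["wrist_force"]);M.append(s["torque"])
print(np.mean(F,0).round(2),np.mean(M,0).round(3),np.round(s["tcp_pos"],1))
c=imaging.camera("side")["pixels"][160:210,290:355]
cv2.imwrite("pics/press.png",cv2.resize(np.clip(c.astype(float)*1.7,0,255).astype(np.uint8),None,fx=11,fy=11,interpolation=cv2.INTER_CUBIC)[:,:,::-1])
```

```text
[-1.78 -0.58  5.9 ] [-0.115  0.412 -0.008] [ 605.1 -170.   114.5]
```

View pics/press.png

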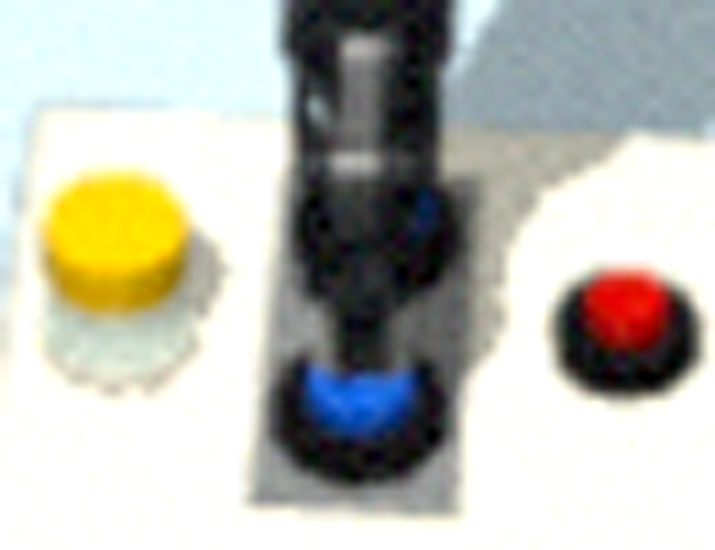

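The near tip rests on the left key and the red button is untouched. The 5.9 N load at ~2.5 mm fits both keys being down together. I press to the bottom, hold 3.3 s, release and retreat.

Run:
```python
from h import *
m=np.array([605,-170,0.]); z=114
while z>104:
    z-=1; robot.movel(m+[0,0,z],None,20)
    f=[]
    for _ in range(4): robot.sleep(.02); s=robot.state(); f.append(s["wrist_force"][2])
    print(z,round(s["tcp_pos"][2],1),round(np.mean(f),1),np.round(s["torque"],2))
    if np.mean(f)>16: break
print(st())
robot.sleep(1.6); print(st()); robot.sleep(1.7); print(st())
robot.movel(m+[0,0,135],None,60); robot.movel(m+[0,0,250],None,150); print(st())
robot.move_to([480,-60,300],robot.state()["eef_rot"]); robot.sleep(.3); print(st())
for n in("side","top"):
    c=imaging.camera(n); np.savez(f"{n}2.npz",**c); cv2.imwrite(f"pics/{n}2.png",c["pixels"][:,:,::-1])
    for p,a in blobs(c,(100,120,50),(130,255,255),dict(side=(285,165,360,235),top=(340,205,410,285))[n]): print(n,"key",p.round(1),a)
```

```text
113 113.7 6.4 [-0.12  0.49  0.04]
112 112.8 7.7 [-0.15  0.55 -0.  ]
111 112.0 8.8 [-0.17  0.59  0.02]
110 111.2 8.7 [-0.2   0.65 -0.04]
109 110.8 11.1 [-0.19  0.84 -0.05]
108 110.7 15.1 [-0.23  1.2  -0.  ]
107 110.6 18.7 [-0.33  1.52  0.06]
(19.2167, array([ 605.1, -169.9,  110.6]), array([-7.6, -1.9, 18.9]), 0.542)
(20.8167, array([ 605.1, -169.9,  110.7]), array([-5.4, -1.8, 19.4]), 0.54)
(22.5167, array([ 605.1, -169.9,  110.6]), array([-6.7, -1.4, 18.6]), 0.536)
(24.05, array([ 604.4, -170.3,  248.8]), array([0.2, 0. , 0.1]), 0.539)
(25.0833, array([480.6, -60.6, 299.4]), array([-2.1, -0.2, -0. ]), 0.539)
side key [323.6 178.3] 71
side key [322.4 194.3] 83
top key [387.8 242.5] 86
top key [365.2 243.6] 87
```

View pics/side2.png

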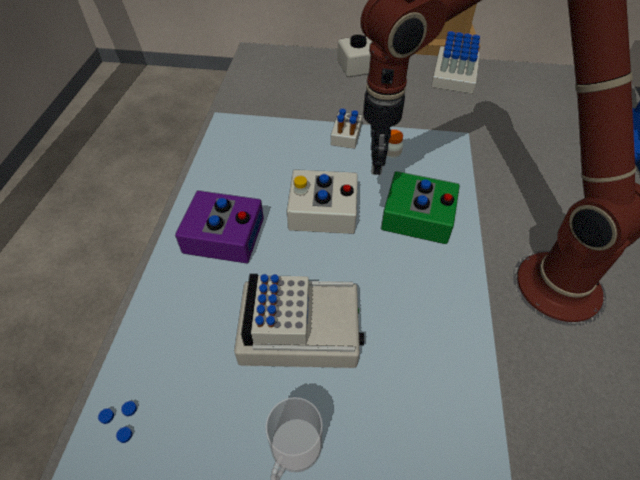

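The keys are back at their starting pixels, the carriage is home, and the pot, cup, rack and beaker haven't moved. Handing in.

```bash
python3 -c "
from cell import robot
robot.job_done()"
```

```text
the job is handed in; nothing more can be done
```

The job is done and handed in at about 25 s of the 64 s allowed. No verdict was reported back.

- **Carriage:** I pushed it home with the closed fingertips at the centre of its front face. The force stayed around 1 N, then rose to about 15 N at the stop, and the picture shows no gap to the black wall. I did not touch the tubes.
- **Keys:** I pressed both blue keys together with the jaws opened to about 46 mm. The force went from about 3 N at contact to about 10 N after 6–7 mm, then hit a hard stop, which fits both keys being fully down. I held about 19 N for 3.3 s and released.
- **Last checks:** Both keys are back at their starting pixels, within 0.1 px. In the final side picture the carriage is home, and the pot, cup, beaker and foam rack look unmoved. The red stop was never touched, and the arm is clear of everything.
- **Weak points:** The two cameras disagreed by about 5 mm in y, so I averaged them. The near fingertip landed a few millimetres inward of its key's centre. The far key was partly hidden, so its press is confirmed by the force readings only. I checked the four loose objects by eye and did not measure their positions.

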